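# Draw the spent protective window out of the laser head's window module

## Robot

A 6-joint arm with a two-finger parallel gripper is mounted at the origin on a cart in front of the work surface, level with it; the furniture and walls round the work are solid. World frame = base frame: x ahead of the robot, y to its left, z up, the work surface at z = 0. Lengths are in m, angles in rad, forces in N, time in s.
With the tool pointing down it reaches from about 0.35 to 0.85 m from the base axis. Payload 8.1 kg.
Tool frame: the origin (TCP) lies on the centre line of the jaws, within the pads' length; the fingertips stand robot.finger_overhang ahead of it and the grasp point (between the pads) lies 5 mm behind it (robot.finger_overhang is the distance from the TCP to the fingertips, in m); z points along the fingers, y is the direction in which the jaws open and shut (so a half turn about z gives the same grasp; the last joint's range is limited). The gripper opens to 93 mm and grips with 3 to 60 N. Pads are 15 mm wide; open, the fingers measure 128 mm over their backs; the gripper's body (75 mm by 188 mm) begins 65 mm behind the grasp point.
Start: joints at [1.144, 0.13, 1.488, -0, 1.523, -0.085], TCP at [0.201, 0.565, 0.233] pointing down, gripper open.
Joint ranges: [-2.96, 2.96], [-0.89, 2.26], [0.02, 2.5], [-1.34, 4.48], [0, 2.73], [-2.66, 2.66]. Speed limits (rad/s): [2.39, 2.39, 2.79, 3.14, 3.14, 3.14].

## Interface

Orientations are given as a rotation vector (axis times angle).
In Python, from plant import robot gives the robot as it stands. The module is installed in compiled form; this text tells all that it offers.
- The arm moves only by the tool carry_out, never from a script. Its argument "commands" is a list that holds one entry, the list of rows, each a list of 4 numbers: the shift along the tool's x, y, z in cm, then the turn about the tool's z in degrees. In form: [[[tx, ty, tz, roll], ...]]. A call has 1 to 20 rows; each row shifts and turns the commanded pose from where the row before left it, along the tool's axes as they then stand; what a row does not reach is not made up. A row lasts 1/12 s, in which the tool goes at most 41.7 mm and 7.16 degrees, less where a joint would pass 70% of its speed; a pose out of reach is approached as far as the arm can. A call is refused whole if a number of a shift passes 4.17 or a number of a turn 7.16, either way. A call with a gripper value outside its range is refused whole. "claw" is the finger opening in cm, from 0 to 9.3, set as the call begins (left out, the last holds). The fingers move at their own pace and stop on an object; "grip_force" is the grip in N (left out, the last holds). Time passes only in rows, so rows that do not move let the fingers close. It gives the time, the measured TCP pose, the force and the opening at its end, in the units of the state.
- robot.read_state(): the state, without advancing time (a new reading comes with each control period).
- robot.read_camera(name): name is "scene" or "top" or "wrist"; returns the picture (400x640x3 uint8, red, green, blue); there is no depth.
- robot.camera_params(name): a dict with "mtx" (3x3 intrinsics, pixels), "R" (3x3) and "t" (3): a world point X has camera coordinates R X + t. Camera axes: x right, y down, z forward; pixel columns grow to the right and rows downward; lengths in m; the calibration is good to about 2 mm. The wrist camera is an equidistant fisheye: a pixel r from the principal point sees the ray r / f radians off the axis. A picture is of the moment at which its call begins: read the wrist's pose just before it. camera_params takes no time and is no camera call; for the wrist camera it gives the pose at the moment of the call.
- robot.close_job(): hands the job in, once; it reports no verdict.
The state is a dict: "t": time; "q": joint angles; "dq": joint speeds; "joint_torque": joint torques, N m; "tool_pos": TCP position; "orientation": TCP orientation; "force": force on the tool from outside, world axes, zero at the start; "wrist_torque": the same for the moment, N m; "opening": finger opening in m.
Only numpy, scipy, OpenCV 4.12 (cv2) and the standard library are available. Lean on these libraries where they do the work, as an engineer would, in place of code of your own. Each camera call takes 0.05 s, during which the arm holds its last target.

## Task

To change the laser's protective window, swing the latch on top of the black window module right aside, off the red grip bar, and leave it open. Then draw the cassette straight up out of the module's slot by its red grip bar and stand it in the empty place of the blue rack, lowering it all the way to the bottom before you let go. Do not disturb the cassette that already waits in the rack or the small things lying about.

Things in the scene. Friction and masses are not known exactly. Their poses are not given: they have to be found in the camera images.
- module: Window module of a laser head, fixed: a black block 60 (x) x 116 (y) mm, its top 80 mm above the worktop, on an aluminium plate 124 x 136 x 8 mm; a round level bore runs along x. In its top is a centred slot 9 mm wide (x) and 60 mm long (y). Origin: centre of the plate's underside, on the worktop; z up.
- latch (a joint): Swing latch on the module's top: angle (rad) about its vertical pivot, counter-clockwise from above. 0: shut, the steel arm points along the module's -y, 1.5 mm above the grip bar. It opens toward the module's +x (stop at 1.8), is clear of the bar from about 0.95, turns lightly and stays put. Arm 12 mm wide, reaching 42 mm from the pivot, 101.5 to 107.5 mm above the worktop.
- latch_knob (a point): Upright black knob on the latch's arm, 14 mm in diameter, on the arm's top from 107.5 to 129.5 mm above the worktop. This point is on its axis at 120 mm; it moves with the latch, 34 mm from the pivot.
- latch_hinge (a point): Point on the latch's vertical pivot axis, 107 mm above the worktop (fixed to the module, at its x = 0, y = +49 mm; axes as the module's).
- spent: Cassette to be removed, 0.12 kg: aluminium blade 6 (x) x 56 (y) x 62 mm (z) with a round browned glass, topped by a red grip bar 14 (x) x 72 (y) x 20 mm (z). Origin: centre of the blade's lower edge; z up, x the thin direction. It starts 62 mm deep in the module's slot, origin 18 mm above the worktop; the bar rests on the module's top, 80 to 100 mm above the worktop.
- spent_grip (a point): Centre of the red grip bar of that cassette, 72 mm above its origin.
- rack: Rack, fixed: aluminium plate 124 x 104 x 8 mm with two blue cheeks, inner faces 40 mm apart (y), tops 57 mm above the worktop. Each has two facing upright grooves, 9 mm wide (x), with rounded lead-ins, at x = -32 mm (empty) and +32 mm (taken); the groove bottoms are 63 mm apart in y. Origin: centre of the plate's underside, on the worktop; z up.
- free_place (a point): The rack's empty place: where the centre of a cassette's lower edge is to stand, on the plate's top, 8 mm above the worktop, midway between the two cheeks. Its axes are the rack's: the cassette's thin direction goes along x (either way round).
- waiting: Another cassette of the same kind and size that already stands in the rack's other place, 64 mm from the empty one. Leave it.
- lens_case: Bystander: round black lens case, 50 mm wide, 20 mm tall, loose on the worktop. Origin: centre of its underside.
- slide_carton: Bystander: small white carton, 44 x 62 x 22 mm, loose. Origin: centre of its underside.
- brass_bush: Bystander: flanged brass bush, 42 mm wide, 26 mm tall, loose. Origin: centre of its underside.
- chuck_key: Bystander: T-handled steel chuck key lying flat, 72 x 68 x 12 mm, loose. Origin: centre of its underside.

How it is judged:
On the way, in this order (a step that is already met when the one before it is completed fails the run):
1. the latch is swung aside, clear of the grip bar (0.95 rad or more), with the cassette still in its slot (value of joint latch above 0.95 rad and z of spent in the frame of module below 0.03 m), for 0.1 s.
2. the cassette is drawn up until its blade is clear of the slot (lower edge above the module's top) (z of spent in the frame of module above 0.081 m), for 0.1 s.
3. the cassette, still held by the fingers, is lowered in the empty place to within 10 mm of its bottom (z of spent in the frame of free_place below 0.01 m and horizontal distance between spent and free_place below 0.008 m and contact force between the fingers and spent above 0.5 N).
At the end, for the whole second after the job is handed in: The spent cassette stands upright (0.12 rad) at rest in the rack's empty place: lower edge within 8 mm sideways and 4 mm of the bottom, thin direction along the rack's x (0.17 rad, either way round); the latch is open (0.95 rad or more); the other cassette still stands in its own place (z of spent in the frame of free_place below 0.004 m and horizontal distance between spent and free_place below 0.008 m and angle between the x axis of spent and the x axis of rack, either way round below 0.17 rad and angle between each of spent, waiting's own z axis and vertical below 0.12 rad and linear speed of spent below 0.02 m/s and value of joint latch above 0.95 rad and horizontal distance between waiting and rack below 0.04 m); the robot touches nothing.
It fails at once if the waiting cassette is moved more than 10 mm (distance of waiting from where it was at the start of the episode above 0.01 m).
It fails at once if a bystander on the worktop is moved more than 20 mm (distance of any of lens_case, slide_carton, brass_bush, chuck_key from where it was at the start of the episode above 0.02 m).
It also fails if it takes over 54 s, if anything falls off the work surface, if the arm or the gripper's body presses on something with over 40 N, if the wrist force passes 120 N, or if a joint passes its speed limit or range.

## Working session

There is one attempt and no reset: what is moved stays moved. The work goes in short steps, Python scripts to look and compute and a tool call to move; the robot and the scene stay as the last step left them, time stands still between calls to the robot, and variables do not carry over. Pictures are saved under pics/ and viewed, and the job is handed in when it is done.

Besides the shell and the picture viewer there is one more tool, called as name(argument=value, ...) on one line, values as JSON. carry_out: Moves the arm, as the interface text tells. Its arguments: {"type":"object","properties":{"commands":{"type":"array","items":{"type":"array","items":{"type":"array","items":{"type":"number"}}}},"claw":{"type":"number"},"grip_force":{"type":"number"}},"required":["commands"]}

```bash
mkdir -p pics; python3 - <<'E'
from plant import robot
import cv2,numpy as np
s=robot.read_state()
print(s['t'],s['tool_pos'],s['orientation'],s['opening'],robot.finger_overhang)
for n in ['scene','top','wrist']:
    p=robot.camera_params(n)
    print(n,np.round(p['mtx'],1).tolist(),np.round(p['R'],3).tolist(),np.round(p['t'],3).tolist())
    cv2.imwrite(f'pics/{n}0.png',robot.read_camera(n)[:,:,::-1])
E
```

```text
0.0 [0.20084213 0.56481926 0.23159094] [-5.34161249e-01 -3.09537168e+00  2.76754084e-03] 0.09312695850456108 0.014
scene [[376.9, 0.0, 319.0], [0.0, 376.9, 200.5], [0.0, 0.0, 1.0]] [[-0.461, -0.887, 0.011], [-0.431, 0.213, -0.877], [0.775, -0.409, -0.481]] [0.274, 0.345, 0.399]
top [[489.9, 0.0, 311.6], [0.0, 489.9, 196.1], [0.0, 0.0, 1.0]] [[0.016, -1.0, 0.001], [-0.98, -0.016, -0.2], [0.2, 0.002, -0.98]] [-0.018, 0.625, 0.877]
wrist [[309.7, 0.0, 316.2], [0.0, 309.7, 200.7], [0.0, 0.0, 1.0]] [[0.336, 0.942, -0.003], [0.913, -0.325, 0.247], [0.231, -0.086, -0.969]] [-0.599, -0.029, 0.39]
```

View pics/scene0.png

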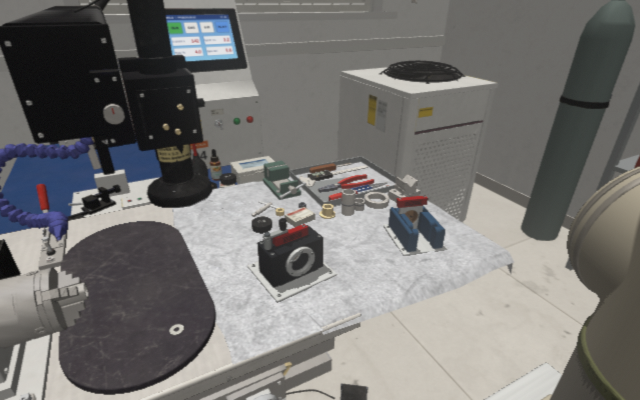

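View pics/top0.png

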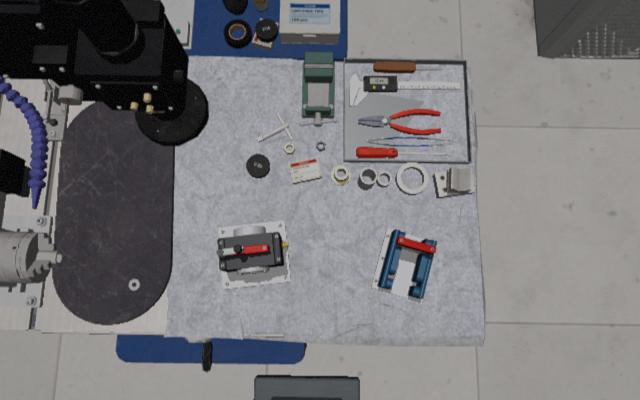

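View pics/wrist0.png

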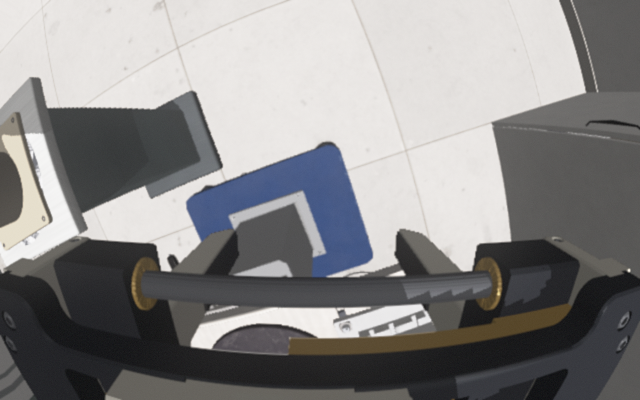

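The scene and top views show the module at top pixel (254,255) and the rack at (405,265), with the empty place toward the robot. The small things are at rows 130–180. I'll zoom in next.

```bash
python3 - <<'E'
import cv2,numpy as np
a=cv2.imread('pics/top0.png')
c=np.hstack([a[212:297,208:303],a[222:307,360:455]])
cv2.imwrite('pics/z0.png',cv2.resize(c,None,fx=4.2,fy=4.2,interpolation=cv2.INTER_CUBIC))
b=cv2.imread('pics/scene0.png')
c=np.hstack([b[215:305,240:345],b[175:265,360:465]])
cv2.imwrite('pics/z1.png',cv2.resize(c,None,fx=3.8,fy=3.8,interpolation=cv2.INTER_CUBIC))
E
```

```text
(no output)
```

View pics/z0.png

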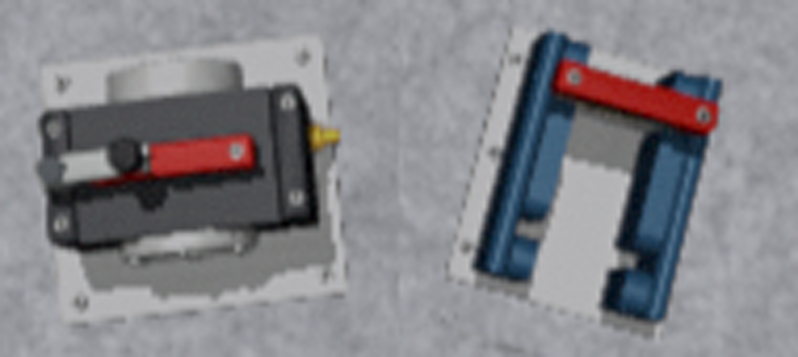

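View pics/z1.png

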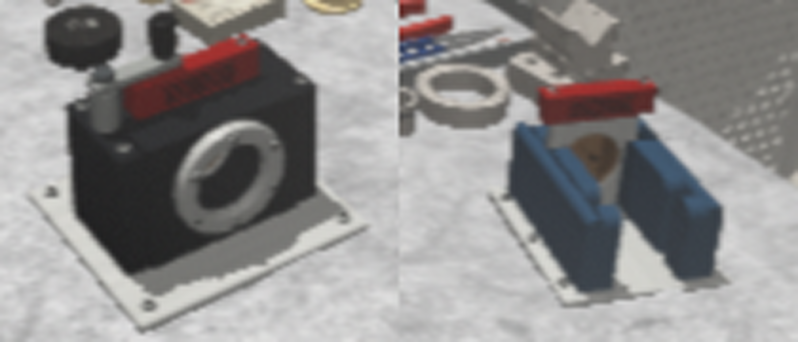

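```bash
cat > h.py <<'E'
import cv2,numpy as np
from plant import robot
def ray(n,uv,P=None):
    P=P or robot.camera_params(n); K=np.array(P['mtx']);R=np.array(P['R']);t=np.array(P['t'])
    x=(np.array(uv,float)-[K[0,2],K[1,2]])/K[0,0]
    if n=='wrist':
        r=np.hypot(*x); d=np.array([*(x/r*np.sin(r)),np.cos(r)]) if r>0 else np.array([0,0,1.])
    else: d=np.array([*x,1.])
    return -R.T@t, R.T@d
def onz(n,uv,z,P=None):
    o,d=ray(n,uv,P); return o+d*(z-o[2])/d[2]
def proj(n,X,P=None):
    P=P or robot.camera_params(n); K=np.array(P['mtx']);R=np.array(P['R']);t=np.array(P['t'])
    c=R@np.array(X)+t
    if n=='wrist':
        h=np.hypot(c[0],c[1]); a=np.arctan2(h,c[2]); xy=c[:2]/h*a
    else: xy=c[:2]/c[2]
    return xy*K[0,0]+[K[0,2],K[1,2]]
def two(uv1,uv2,n1='top',n2='scene'):
    o1,d1=ray(n1,uv1);o2,d2=ray(n2,uv2)
    s=np.linalg.lstsq(np.stack([d1,-d2],1),o2-o1,rcond=None)[0]
    a=o1+s[0]*d1;b=o2+s[1]*d2
    return (a+b)/2,np.linalg.norm(a-b)
def red(img,roi):
    h=cv2.cvtColor(img,cv2.COLOR_BGR2HSV); m=((h[...,0]<8)|(h[...,0]>172))&(h[...,1]>150)&(h[...,2]>90)
    k=np.zeros_like(m);x0,y0,x1,y1=roi;k[y0:y1,x0:x1]=1
    return (m&k).astype(np.uint8)
E
python3 - <<'E'
from h import *
a=cv2.imread('pics/top0.png')
def zm(x,y): return (208+(x+.5)/4.2-.5,212+(y+.5)/4.2-.5)
def zr(x,y): return (360+(x-399+.5)/4.2-.5,222+(y+.5)/4.2-.5)
P=[onz('top',zm(*p),.008)for p in[(42,68),(322,38),(348,292),(65,322)]]
for i in range(4):print(np.round(P[i],4),np.linalg.norm(P[i]-P[i-1]))
print('mod c',np.mean(P,0), 'yaw',np.degrees(np.arctan2(*( (P[0]-P[1])*[-1,1,1])[:2])),np.degrees(np.arctan2(*( (P[3]-P[2])*[-1,1,1])[:2])),
 [np.degrees(np.arctan2((P[i]-P[j])[1],(P[i]-P[j])[0])) for i,j in((0,3),(1,2))])
print('knob top',onz('top',zm(125,150),.1295),'pivot',onz('top',zm(50,172),.11))
for nm,roi,z in(('spent',(208,212,303,297),.1),('wait',(365,222,455,307),.09)):
    m=red(a,roi);c=cv2.findContours(m,0,2)[0];c=max(c,key=cv2.contourArea)
    r=cv2.minAreaRect(c);b=cv2.boxPoints(r);Q=np.array([onz('top',p,z) for p in b])
    print(nm,r,np.round(Q,4).tolist(),Q.mean(0))
# screws of waiting bar & ends of tops
print('wait screws',onz('top',zr(574,78),.09),onz('top',zr(704,118),.09))
print('spent screw',onz('top',zm(237,152),.1))
for p in [(515,27),(445,280),(655,335)]: print('rackplate',onz('top',zr(*p),.008))
for p in [(552,32),(483,272),(718,78),(656,320)]: print('cheek',onz('top',zr(*p),.057))
E
```

```text
[0.5682 0.1792 0.008 ] 0.12024498399239167
[0.5848 0.0459 0.008 ] 0.13438424007612249
[0.465  0.0304 0.008 ] 0.12073670756865665
[0.4491 0.162  0.008 ] 0.13251387895922562
mod c [0.51677902 0.10437653 0.008     ] yaw 7.106852208353345 6.884784648008502 [np.float64(8.22230013322991), np.float64(7.3296327431834625)]
knob top [0.518093   0.11929765 0.1295    ] pivot [0.51013687 0.15358249 0.11      ]
spent ((255.4644012451172, 248.66165161132812), (7.484961986541748, 23.711103439331055), 83.9909896850586) [[0.5231, 0.1132, 0.1], [0.5283, 0.0709, 0.1], [0.5149, 0.069, 0.1], [0.5098, 0.1112, 0.1]] [0.51904606 0.09107895 0.1       ]
wait ((416.0700378417969, 244.46177673339844), (38.88252258300781, 7.505624294281006), 16.389541625976562) [[0.5352, -0.1648, 0.09], [0.5485, -0.1689, 0.09], [0.5295, -0.2366, 0.09], [0.5163, -0.2323, 0.09]] [ 0.53235056 -0.20061883  0.09      ]
wait screws [ 0.5397081  -0.17385182  0.09      ] [ 0.52321042 -0.22989999  0.09      ]
spent screw [0.52081586 0.07567886 0.1       ]
rackplate [ 0.57314137 -0.16114614  0.008     ]
rackplate [ 0.45374897 -0.12672283  0.008     ]
rackplate [ 0.43021847 -0.22393404  0.008     ]
cheek [ 0.5642752  -0.17033443  0.057     ]
cheek [ 0.45664689 -0.13775841  0.057     ]
cheek [ 0.54455371 -0.24492516  0.057     ]
cheek [ 0.43702511 -0.21384502  0.057     ]
```

```bash
cat >> h.py <<'E'
from scipy.spatial.transform import Rotation as Ro
def pose():
    s=robot.read_state(); return np.array(s['tool_pos']),Ro.from_rotvec(s['orientation']).as_matrix(),s
def plan(target,jaw_deg=None):
    p,R,s=pose(); d=np.array(target)-p
    y=R[:,1]; a=np.degrees(np.arctan2(y[1],y[0]))
    print('t',round(s['t'],2),'pos',np.round(p,4),'jaw deg',round(a,2),'q',np.round(s['q'],2),'F',np.round(s['force'],1),'op',round(s['opening']*100,2))
    print(' tool-axis shift cm',np.round(R.T@d*100,2),'tilt',np.round(np.degrees(np.arccos(-R[2,2])),2))
    if jaw_deg is not None:
        e=(jaw_deg-a+90)%180-90; print(' world turn',round(e,2),'=> tool roll',round(-e,2), ' shift after roll', end=' ')
        R2=R@Ro.from_euler('z',-e,degrees=True).as_matrix(); print(np.round(R2.T@d*100,2))
YM=np.radians(7.2); MC=np.array([.517,.1045])
def M(x,y): return MC+np.array([[np.cos(YM),-np.sin(YM)],[np.sin(YM),np.cos(YM)]])@np.array([x,y])
E
python3 -c "
from h import *
print(pose()[1].round(3))
k=M(0,.015);print(k)
plan([*k,.2316],7.2)"
```

```text
[[-0.942  0.335 -0.001]
 [ 0.335  0.942 -0.001]
 [ 0.    -0.001 -1.   ]]
[0.51512    0.11938172]
t 0.15 pos [0.2009 0.5649 0.2318] jaw deg 70.41 q [ 1.14  0.13  1.49  0.    1.52 -0.09] F [ 0.2  0.7 -0.3] op 9.32
 tool-axis shift cm [-44.54 -31.44   0.06] tilt 0.08
 world turn -63.21 => tool roll 63.21  shift after roll [-48.14  25.59   0.06]
```

carry_out(commands=[[[-2.06, -2.37, 0, 0], [-2.06, -2.37, 0, 0], [-2.06, -2.37, 0, 0], [-2.06, -2.37, 0, 0], [-2.06, -2.37, 0, 0], [-2.06, -2.37, 0, 0], [-2.06, -2.37, 0, 0], [-3.01, -1.48, 0, 0], [-3.01, -1.48, 0, 0], [-3.01, -1.48, 0, 0], [-3.01, -1.48, 0, 0], [-3.01, -1.48, 0, 0], [-3.01, -1.48, 0, 0], [-3.01, -1.48, 0, 0], [-3.01, -1.48, 0, 0], [-3.01, -1.48, 0, 0], [-3.01, -1.48, 0, 0], [0, 0, 0, 0]]])

```text
t: 1.65
tool_pos: [0.518, 0.1161, 0.232]
orientation: [0.54, 3.094, -0.003]
force: [0.8, -0.6, 0.2]
opening: 0.0928
```

carry_out(commands=[[[0, 0, 0, 7.02], [0, 0, 0, 7.02], [0, 0, 0, 7.02], [0, 0, 0, 7.02], [0, 0, 0, 7.02], [0, 0, 0, 7.02], [0, 0, 0, 7.02], [0, 0, 0, 7.02], [0, 0, 0, 7.02], [0, 0, 0, 0], [0, 0, 0, 0]]])

```text
t: 2.57
tool_pos: [0.515, 0.1206, 0.2324]
orientation: [-2.072, -2.361, 0.0]
force: [-0.3, 0.1, -0.0]
opening: 0.0935
```

```bash
python3 -c "
from h import *
k=M(0,.015)
plan([*k,.126],7.2)
P=robot.camera_params('wrist')
i=robot.read_camera('wrist')[:,:,::-1].copy();cv2.imwrite('pics/w1raw.png',i)
import pickle;pickle.dump(P,open('w1.pkl','wb'))
cv2.imwrite('pics/t1.png',robot.read_camera('top')[:,:,::-1])
print(proj('wrist',[*M(0,.015),.1295],P),proj('wrist',[*M(0,-.036),.1],P))
"
```

```text
t 2.57 pos [0.515  0.1206 0.2324] jaw deg 7.47 q [ 0.13 -0.06  1.69  0.    1.52  0.  ] F [-0.3  0.1 -0. ] op 9.35
 tool-axis shift cm [-0.12  0.   10.64] tilt 0.03
 world turn -0.27 => tool roll 0.27  shift after roll [-0.12  0.   10.64]
[316.20445905 205.84896655] [316.04819032 247.45679671]
```

View pics/w1raw.png

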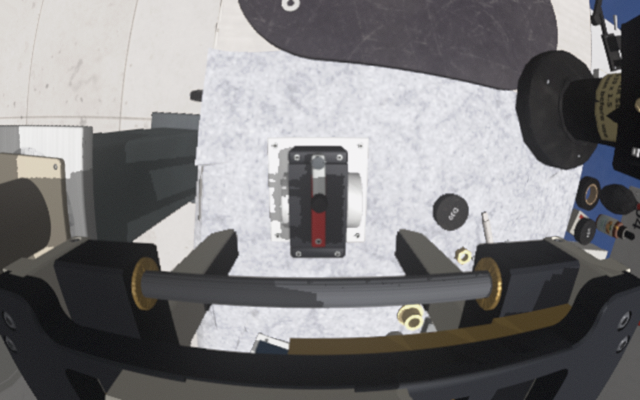

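Wrist view shows the knob at about (319,204), the red bar along column 319, and the module plate spanning (270–367, 138–240). I'll refine the module position from this.

```bash
python3 - <<'E'
from h import *
import pickle;P=pickle.load(open('w1.pkl','rb'))
a=cv2.imread('pics/w1raw.png')
m=red(a,(280,190,360,260));c=max(cv2.findContours(m,0,2)[0],key=cv2.contourArea)
r=cv2.minAreaRect(c);b=cv2.boxPoints(r);Q=np.array([onz('wrist',p,.1,P) for p in b]);print(r,Q.round(4).tolist())
print('knob',onz('wrist',(319,204),.1295,P))
h=cv2.cvtColor(a,cv2.COLOR_BGR2GRAY)
cv2.imwrite('pics/z2.png',cv2.resize(a[128:268,248:388],None,fx=4.2,fy=4.2,interpolation=cv2.INTER_CUBIC))
E
```

```text
((315.8801574707031, 225.26370239257812), (7.613974094390869, 16.634878158569336), 24.443954467773438) [[0.5124, 0.0849, 0.1], [0.5171, 0.1012, 0.1], [0.5241, 0.0989, 0.1], [0.5196, 0.0825, 0.1]]
knob [0.51726915 0.12131085 0.1295    ]
```

View pics/z2.png

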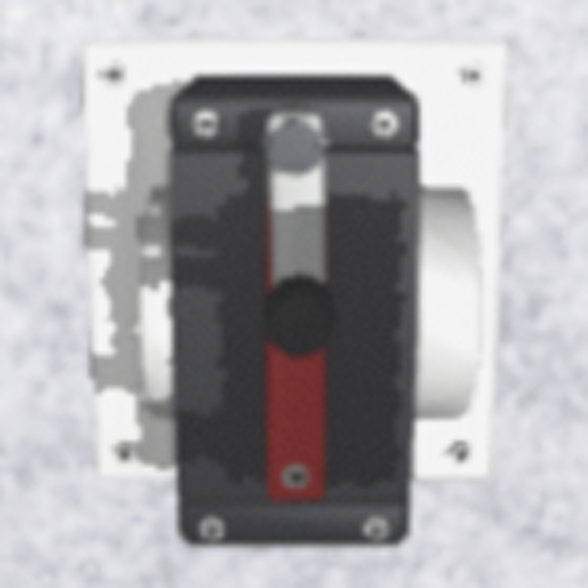

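```bash
python3 - <<'E'
from h import *
import pickle;P=pickle.load(open('w1.pkl','rb'))
f=lambda x,y:(248+(x+.5)/4.2-.5,128+(y+.5)/4.2-.5)
g=lambda x,y,z:onz('wrist',f(x,y),z,P)
for n,z,L in(('screws',.08,[(205,124),(384,124),(376,528),(212,528)]),('plate',.008,[(85,43),(505,43),(490,475),(100,475)])):
    Q=np.array([g(*p,z) for p in L]);print(n,Q.mean(0).round(4),np.linalg.norm(Q-np.roll(Q,1,0),axis=1).round(4),'yaw',[np.degrees(np.arctan2(*(v[1::-1]))).round(1) for v in (Q[1]-Q[0],Q[2]-Q[3])],[np.degrees(np.arctan2(-v[0],v[1])).round(1) for v in (Q[0]-Q[3],Q[1]-Q[2])])
e=(g(268,500,.1)+g(326,500,.1))/2; w=g(326,430,.1)-g(268,430,.1)
print('bar end',e,np.linalg.norm(w),'-> centre',e[:2]+.036*np.array([-np.sin(YM),np.cos(YM)]))
print('pivot',g(296,147,.12),'pred',M(0,.049),'knob',g(302,317,.1295),'pred',M(0,.015))
E
```

```text
screws [0.5185 0.1046 0.08  ] [0.1027 0.0421 0.1027 0.0419] yaw [np.float64(7.5), np.float64(7.5)] [np.float64(7.5), np.float64(7.4)]
plate [0.5188 0.1055 0.008 ] [0.1333 0.1218 0.1334 0.1221] yaw [np.float64(7.5), np.float64(7.5)] [np.float64(7.5), np.float64(7.6)]
bar end [0.52365244 0.06991953 0.1       ] 0.013456476688688743 -> centre [0.51914044 0.10563566]
pivot [0.51206316 0.15512854 0.12      ] pred [0.51085867 0.15311362] knob [0.51760605 0.12215907 0.1295    ] pred [0.51512    0.11938172]
```

```bash
sed -i 's/^YM=.*/YM=np.radians(7.5); MC=np.array([.5186,.1053])/' h.py; tail -2 h.py
```

```text
YM=np.radians(7.5); MC=np.array([.5186,.1053])
def M(x,y): return MC+np.array([[np.cos(YM),-np.sin(YM)],[np.sin(YM),np.cos(YM)]])@np.array([x,y])
```

carry_out(commands=[[[0, 0.18, 0, 0], [0, 0, 1.5, 0], [0, 0, 1.5, 0], [0, 0, 1.5, 0], [0, 0, 1.5, 0], [0, 0, 1.5, 0], [0, 0, 0, 0], [0, 0, 0, 0], [0, 0, 0, 0]]], claw=3.0, grip_force=10)

```text
t: 3.42
tool_pos: [0.5176, 0.1206, 0.1586]
orientation: [2.076, 2.358, 0.001]
force: [-0.2, -0.3, 0.0]
opening: 0.0375
```

```bash
python3 -c "
from h import *
plan([*M(0,.015),.126],7.5)
cv2.imwrite('pics/w2.png',robot.read_camera('wrist')[:,:,::-1])
"
```

```text
t 3.42 pos [0.5176 0.1206 0.1586] jaw deg 7.28 q [ 0.13 -0.01  1.77 -0.    1.38  0.01] F [-0.2 -0.3  0. ] op 3.75
 tool-axis shift cm [-0.03 -0.1   3.26] tilt 0.05
 world turn 0.22 => tool roll -0.22  shift after roll [-0.03 -0.1   3.26]
```

View pics/w2.png

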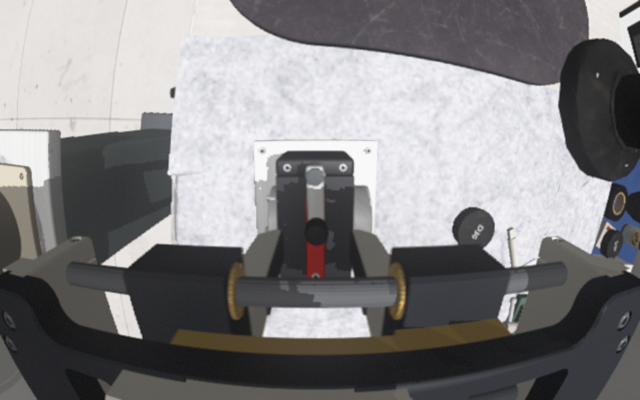

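The knob (316,232) sits midway between the fingers, so I'm descending 3.3 cm.

carry_out(commands=[[[0, 0, 1.1, 0], [0, 0, 1.1, 0], [0, 0, 1.1, 0], [0, 0, 0, 0], [0, 0, 0, 0]]], claw=2.4)

```text
t: 3.88
tool_pos: [0.5159, 0.1204, 0.123]
orientation: [-2.075, -2.356, 0.004]
force: [1.0, 0.4, 0.5]
opening: 0.024
```

```bash
python3 -c "
from h import *
plan([*M(0,.015),.126],7.5)
cv2.imwrite('pics/s2.png',cv2.resize(robot.read_camera('scene')[190:310,220:380,::-1],None,fx=4,fy=4))
"
```

```text
t 3.88 pos [0.5159 0.1204 0.123 ] jaw deg 7.24 q [0.13 0.02 1.8  0.   1.32 0.01] F [1.  0.4 0.5] op 2.4
 tool-axis shift cm [-0.03  0.07 -0.3 ] tilt 0.17
 world turn 0.26 => tool roll -0.26  shift after roll [-0.03  0.07 -0.3 ]
```

View pics/s2.png

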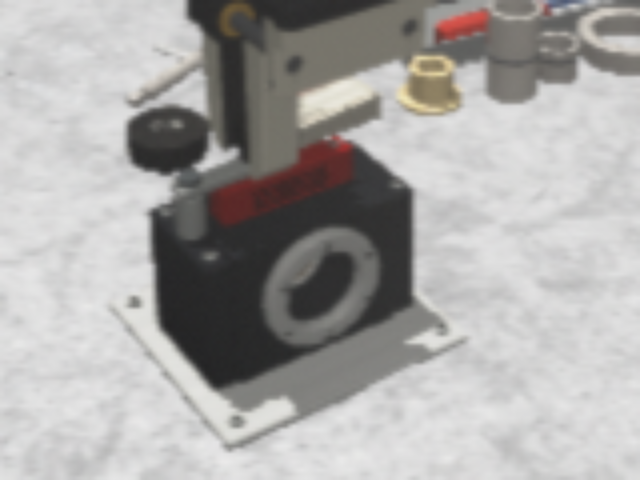

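carry_out(commands=[[[0, 0.1, -0.2, 0], [0.03, 0.44, 0, 0], [0.08, 0.43, 0, 0], [0.15, 0.42, 0, 0], [0.19, 0.4, 0, 0], [0.24, 0.37, 0, 0], [0.29, 0.33, 0, 0], [0.33, 0.29, 0, 0], [0.37, 0.25, 0, 0], [0.39, 0.2, 0, 0], [0.42, 0.15, 0, 0], [0.1, 0.15, 0, 0], [0.1, 0.15, 0, 0], [0, 0, 0, 0], [0, 0, 0, 0]]])

```text
t: 5.18
tool_pos: [0.5491, 0.1528, 0.1264]
orientation: [-2.075, -2.356, 0.001]
force: [-6.0, 2.3, 2.4]
opening: 0.0241
```

```bash
python3 -c "
from h import *
plan([*M(0.0,.0),.21],7.5)
cv2.imwrite('pics/s3.png',cv2.resize(robot.read_camera('scene')[190:310,220:380,::-1],None,fx=4,fy=4))
"
```

```text
t 5.18 pos [0.5491 0.1528 0.1264] jaw deg 7.26 q [0.18 0.13 1.69 0.   1.33 0.05] F [-6.   2.3  2.4] op 2.41
 tool-axis shift cm [-4.31 -3.65 -8.36] tilt 0.15
 world turn 0.24 => tool roll -0.24  shift after roll [-4.29 -3.67 -8.36]
```

View pics/s3.png

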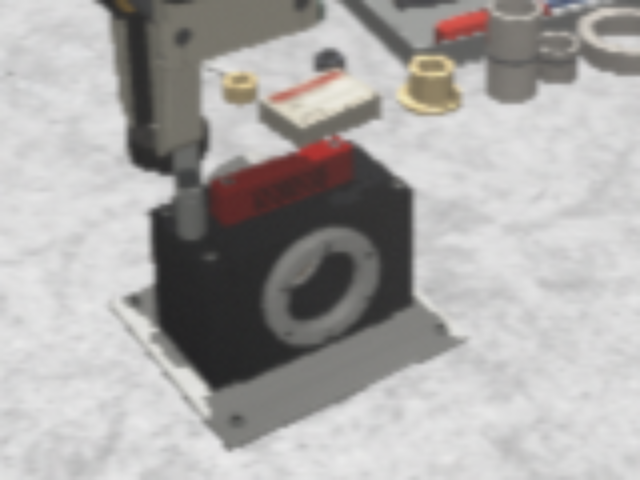

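The latch has swung aside and the bar is clear. I'll lift and move over the bar.

carry_out(commands=[[[0, 0, -0.5, 0], [0, 0, -2.5, 0], [0, 0, -2.5, 0], [0, 0, -2.5, 0], [-2.15, -1.83, 0, 0], [-2.15, -1.83, 0, -0.2], [0, 0, 0, 0], [0, 0, 0, 0], [0, 0, 0, 0]]], claw=4.5)

```text
t: 5.98
tool_pos: [0.5199, 0.1047, 0.2073]
orientation: [2.073, 2.359, 0.002]
force: [-0.8, 0.3, -0.3]
opening: 0.0449
```

```bash
python3 -c "
from h import *
plan([*M(0.0,.0),.097],7.5)
P=robot.camera_params('wrist')
i=robot.read_camera('wrist')[:,:,::-1]
cv2.imwrite('pics/w4.png',i)
import pickle;pickle.dump(P,open('w4.pkl','wb'))
"
```

```text
t 5.98 pos [0.5199 0.1047 0.2073] jaw deg 7.4 q [ 0.1  -0.05  1.72  0.    1.47 -0.03] F [-0.8  0.3 -0.3] op 4.49
 tool-axis shift cm [ 0.07 -0.14 11.03] tilt 0.09
 world turn 0.1 => tool roll -0.1  shift after roll [ 0.07 -0.14 11.03]
```

View pics/w4.png

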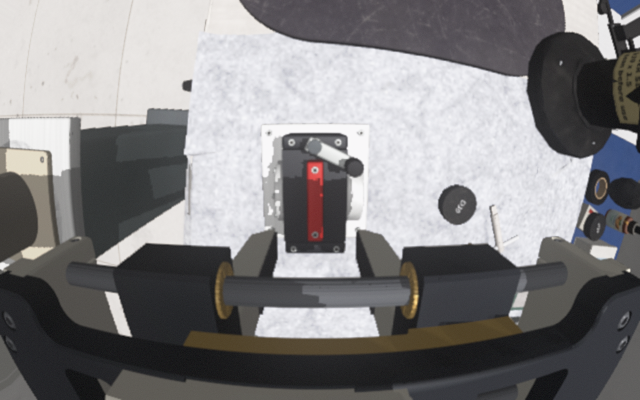

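```bash
python3 -c "
from h import *
import pickle;P=pickle.load(open('w4.pkl','rb'))
a=cv2.imread('pics/w4.png')
k=onz('wrist',(355,167.5),.1295,P)[:2]; v=k-M(0,.049); c,s=np.cos(YM),np.sin(YM)
vx,vy=c*v[0]+s*v[1],-s*v[0]+c*v[1]; print('latch',np.hypot(vx,vy),np.arctan2(vx,-vy))
m=red(a,(290,150,345,250));c=max(cv2.findContours(m,0,2)[0],key=cv2.contourArea)
b=cv2.boxPoints(cv2.minAreaRect(c));Q=np.array([onz('wrist',p,.1,P) for p in b]);print(b.round(1).tolist(),Q.round(4).tolist(),Q.mean(0))
print([np.linalg.norm(Q[i]-Q[i-1]).round(4) for i in range(4)])
"
```

```text
latch 0.033813206813040904 1.1359877125763793
[[308.0, 188.0], [322.0, 188.0], [322.0, 239.0], [308.0, 239.0]] [[0.5114, 0.1172, 0.1], [0.5233, 0.1187, 0.1], [0.5295, 0.0725, 0.1], [0.5171, 0.0709, 0.1]] [0.52033234 0.09481214 0.1       ]
[np.float64(0.0467), np.float64(0.012), np.float64(0.0467), np.float64(0.0126)]
```

carry_out(commands=[[[0.07, -0.14, 0, 0], [0, 0, 1.8, 0], [0, 0, 1.8, 0], [0, 0, 1.8, 0], [0, 0, 1.8, 0], [0, 0, 1.2, 0], [0, 0, 1.2, 0], [0, 0, 1.2, 0], [0, 0, 0, 0], [0, 0, 0, 0], [0, 0, 0, 0], [0, 0, 0, 0]]])

```text
t: 7.03
tool_pos: [0.5187, 0.1052, 0.0998]
orientation: [2.072, 2.36, 0.002]
force: [-0.1, -0.0, 0.3]
opening: 0.045
```

```bash
python3 -c "
from h import *
plan([*M(0.0,.0),.097],7.5)
"
```

```text
t 7.03 pos [0.5187 0.1052 0.0998] jaw deg 7.43 q [ 0.1   0.04  1.83  0.    1.27 -0.03] F [-0.1 -0.   0.3] op 4.5
 tool-axis shift cm [ 0.01 -0.01  0.28] tilt 0.11
 world turn 0.07 => tool roll -0.07  shift after roll [ 0.01 -0.01  0.28]
```

carry_out(commands=[[[0, 0, 0.1, 0], [0, 0, 0, 0], [0, 0, 0, 0], [0, 0, 0, 0], [0, 0, 0, 0], [0, 0, 0, 0], [0, 0, 0, 0], [0, 0, 0, 0]]], claw=0.6, grip_force=25)

```text
t: 7.7
tool_pos: [0.5179, 0.1051, 0.0978]
orientation: [2.073, 2.361, 0.0]
force: [-0.5, -0.3, 1.5]
opening: 0.0137
```

```bash
python3 -c "
from h import *
plan([*M(0.0,.0),.097],7.5)
"
```

```text
t 7.7 pos [0.5179 0.1051 0.0978] jaw deg 7.44 q [ 0.1   0.05  1.83 -0.    1.26 -0.03] F [-0.5 -0.3  1.5] op 1.37
 tool-axis shift cm [0.01 0.07 0.08] tilt 0.01
 world turn 0.06 => tool roll -0.06  shift after roll [0.01 0.07 0.08]
```

carry_out(commands=[[[0, 0, -0.4, 0], [0, 0, -0.6, 0], [0, 0, -0.8, 0], [0, 0, -0.8, 0], [0, 0, 0, 0]]])

```text
t: 8.12
tool_pos: [0.5193, 0.1053, 0.1263]
orientation: [2.071, 2.359, 0.004]
force: [-0.0, -1.3, -0.8]
opening: 0.0139
```

carry_out(commands=[[[0, 0, -1.0, 0], [0, 0, -1.2, 0], [0, 0, -1.2, 0], [0, 0, -1.2, 0], [0, 0, -1.2, 0], [0, 0, -1.2, 0], [0, 0, -1.2, 0], [0, 0, 0, 0], [0, 0, 0, 0]]])

```text
t: 8.87
tool_pos: [0.5185, 0.1052, 0.2067]
orientation: [2.072, 2.36, 0.002]
force: [0.6, 0.1, -0.8]
opening: 0.0137
```

```bash
python3 -c "
from h import *
plan([.4706,-.1833,.2],-16.2)
cv2.imwrite('pics/s5.png',cv2.resize(robot.read_camera('scene')[140:310,220:450,::-1],None,fx=3.4,fy=3.4))
cv2.imwrite('pics/t5.png',robot.read_camera('top')[:,:,::-1])
"
```

```text
t 8.87 pos [0.5185 0.1052 0.2067] jaw deg 7.44 q [ 0.1  -0.05  1.72 -0.    1.47 -0.03] F [ 0.6  0.1 -0.8] op 1.37
 tool-axis shift cm [-27.99  -8.48   0.66] tilt 0.11
 world turn -23.64 => tool roll 23.64  shift after roll [-29.04   3.45   0.66]
```

View pics/s5.png

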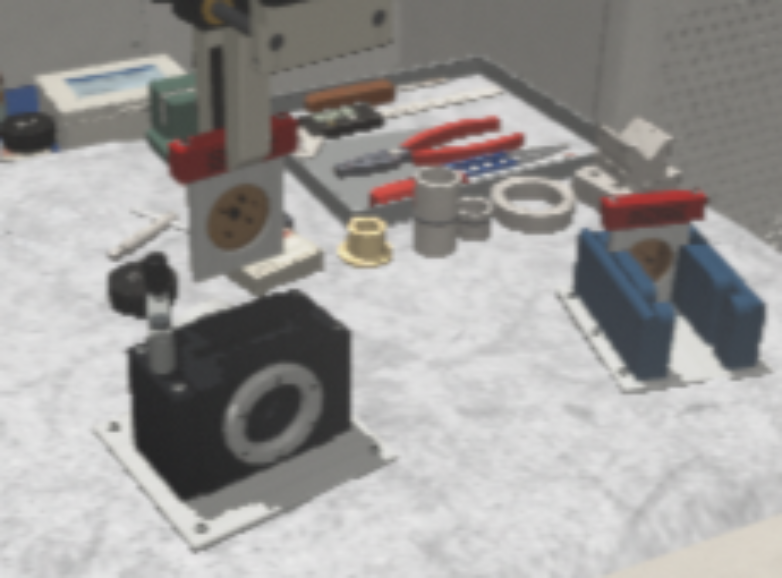

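carry_out(commands=[[[0, 0, 0, 5.9], [0, 0, 0, 5.9], [0, 0, 0, 5.9], [0, 0, 0, 5.94], [-1.8, 0.2, 0, 0], [-2.9, 0.35, 0, 0], [-2.9, 0.35, 0, 0], [-2.9, 0.35, 0, 0], [-2.9, 0.35, 0, 0], [-2.9, 0.35, 0, 0], [-2.9, 0.35, 0, 0], [-2.9, 0.35, 0, 0], [-2.9, 0.35, 0, 0], [-2.5, 0.25, 0, 0], [-1.5, 0.2, 0, 0], [0, 0, 0, 0], [0, 0, 0, 0], [0, 0, 0, 0]]])

```text
t: 10.47
tool_pos: [0.4698, -0.1822, 0.2048]
orientation: [-2.511, -1.885, 0.0]
force: [0.4, 0.5, -1.7]
opening: 0.0138
```

```bash
python3 -c "
from h import *
plan([.4706,-.1833,.2],-16.2)
P=robot.camera_params('wrist')
i=robot.read_camera('wrist')[:,:,::-1]
cv2.imwrite('pics/w6.png',i)
import pickle;pickle.dump(P,open('w6.pkl','wb'))
print(proj('wrist',[.4706,-.1833,.057],P))
cv2.imwrite('pics/w6z.png',cv2.resize(i[90:290,220:420],None,fx=3,fy=3,interpolation=cv2.INTER_CUBIC))
"
```

```text
t 10.47 pos [ 0.4698 -0.1822  0.2048] jaw deg -16.21 q [-0.47 -0.12  1.79  0.    1.47 -0.19] F [ 0.4  0.5 -1.7] op 1.38
 tool-axis shift cm [-0.08  0.11  0.48] tilt 0.09
 world turn 0.01 => tool roll -0.01  shift after roll [-0.08  0.11  0.48]
[317.60656829 193.53130403]
```

View pics/w6.png

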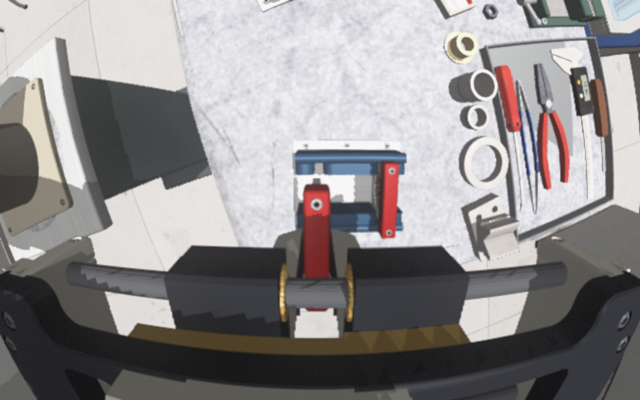

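View pics/w6z.png

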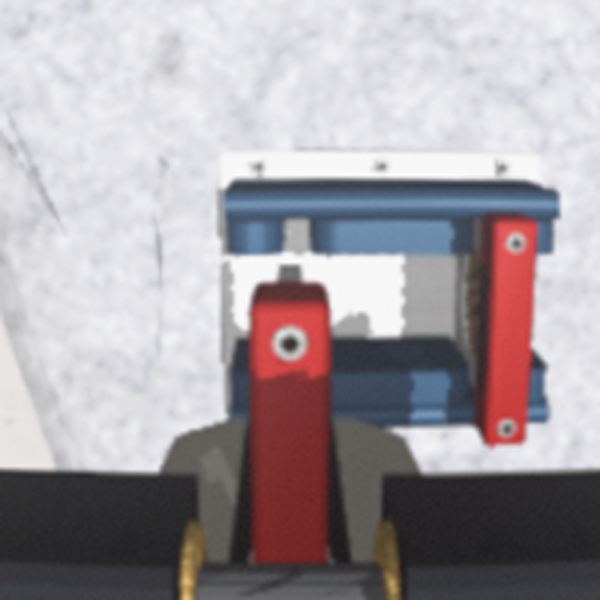

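The wrist view shows the empty groove at about (319,168), the waiting bar at column 389, and the rack edges level in the picture. I'll compute the place from these.

```bash
python3 - <<'E'
from h import *
import pickle;P=pickle.load(open('w6.pkl','rb'))
f=lambda x,y:(220+(x+.5)/3-.5,90+(y+.5)/3-.5)
g=lambda x,y,z:onz('wrist',f(x,y),z,P)[:2]
p,R,s=pose(); 
def T(v): # tool-axis coords rel TCP, mm
    return (R.T@np.array([*(v-p[:2]),0]))[:2]*1000
for n,q in dict(grooveIn=g(298,252,.057),grooveInL=g(284,252,.057),grooveInR=g(313,252,.057),grooveBot=g(298,218,.057),cheekUL=g(228,186,.057),cheekUR=g(557,190,.057),cheekLL=g(232,415,.057),hole1=g(258,167,.008),hole2=g(380,167,.008),hole3=g(502,167,.008),plateL=g(220,155,.008),plateR=g(540,155,.008),waitA=g(516,243,.09),waitB=g(507,429,.09),
   held=g(289,343,p[2]+.002)).items():
    print(n,q.round(4),'tool x,y mm',T(q).round(1))
E
```

```text
grooveIn [ 0.4775 -0.1645] tool x,y mm [18.9  2.3]
grooveInL [ 0.4731 -0.1632] tool x,y mm [18.9 -2.2]
grooveInR [ 0.4822 -0.1658] tool x,y mm [18.9  7.2]
grooveBot [ 0.4806 -0.1537] tool x,y mm [30.2  2.3]
cheekUL [ 0.4618 -0.1373] tool x,y mm [ 40.7 -20.3]
cheekUR [ 0.566  -0.1677] tool x,y mm [40.5 88.3]
cheekLL [ 0.4402 -0.2122] tool x,y mm [-37.3 -20.2]
hole1 [ 0.4702 -0.137 ] tool x,y mm [ 43.3 -12.3]
hole2 [ 0.5142 -0.1497] tool x,y mm [43.4 33.4]
hole3 [ 0.5594 -0.1619] tool x,y mm [44.3 80.3]
plateL [ 0.4578 -0.1286] tool x,y mm [ 47.9 -26.6]
plateR [ 0.5752 -0.1612] tool x,y mm [49.3 95.3]
waitA [ 0.5416 -0.1741] tool x,y mm [27.5 66.6]
waitB [ 0.526  -0.2303] tool x,y mm [-30.8  67.3]
held [ 0.4778 -0.1548] tool x,y mm [28.4 -0.1]
```

carry_out(commands=[[[-0.08, 0.22, 0, 0], [0, 0, 0.8, 0], [0, 0, 1.2, 0], [0, 0, 1.2, 0], [0, 0, 1.2, 0], [0, 0, 0.8, 0], [0, 0, 0, 0], [0, 0, 0, 0], [0, 0, 0, 0]]])

```text
t: 11.27
tool_pos: [0.4721, -0.1845, 0.1539]
orientation: [2.512, 1.886, 0.0]
force: [0.9, 0.3, -0.8]
opening: 0.0136
```

```bash
python3 -c "
from h import *
plan([.472,-.1829,.088],-16.2)
P=robot.camera_params('wrist')
i=robot.read_camera('wrist')[:,:,::-1]
import pickle;pickle.dump(P,open('w7.pkl','wb'))
cv2.imwrite('pics/w7z.png',cv2.resize(i[90:290,220:420],None,fx=3,fy=3,interpolation=cv2.INTER_CUBIC))
cv2.imwrite('pics/s7.png',cv2.resize(robot.read_camera('scene')[150:270,350:480,::-1],None,fx=4.6,fy=4.6,interpolation=cv2.INTER_CUBIC))
"
```

```text
t 11.27 pos [ 0.4721 -0.1845  0.1539] jaw deg -16.21 q [-0.47 -0.07  1.84 -0.    1.37 -0.19] F [ 0.9  0.3 -0.8] op 1.36
 tool-axis shift cm [ 0.15 -0.06  6.59] tilt 0.02
 world turn 0.01 => tool roll -0.01  shift after roll [ 0.15 -0.06  6.59]
```

View pics/w7z.png

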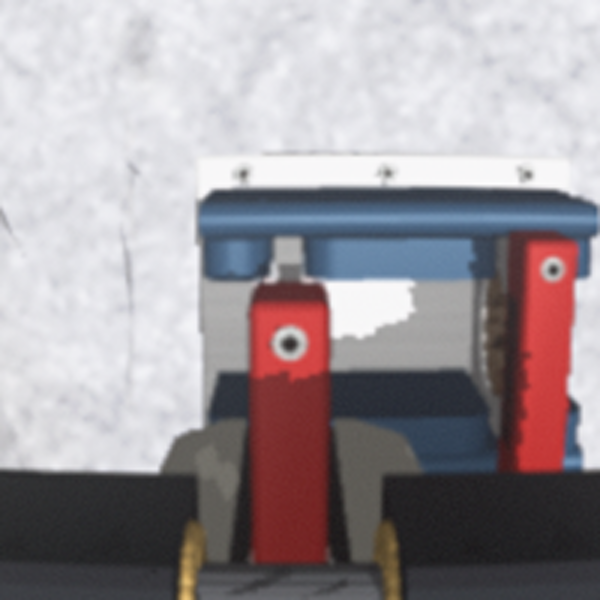

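View pics/s7.png

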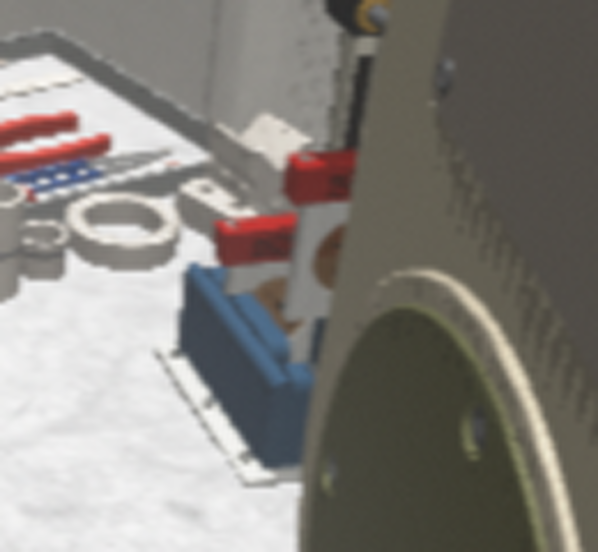

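```bash
python3 - <<'E'
from h import *
import pickle;P=pickle.load(open('w7.pkl','rb'))
f=lambda x,y:(220+(x+.5)/3-.5,90+(y+.5)/3-.5)
g=lambda x,y,z:onz('wrist',f(x,y),z,P)[:2]
p,R,s=pose(); print(p)
def T(v): return (R.T@np.array([*(v-p[:2]),0]))[:2]*1000
for n,q in dict(gL=g(271,262,.057),gR=g(304,262,.057),inner=g(288,278,.057),bot=g(288,237,.057),hole1=g(242,174,.008),hole2=g(386,174,.008),hole3=g(525,174,.008),plL=g(200,165,.008),plR=g(570,165,.008),waitA=g(552,270,.09),held=g(289,343,p[2]+.002)).items():
    print(n,q.round(4),'tool x,y mm',T(q).round(1))
E
```

```text
[ 0.47247046 -0.18467723  0.15448871]
gL [ 0.4742 -0.1593] tool x,y mm [24.9 -5.4]
gR [ 0.4828 -0.1618] tool x,y mm [24.9  3.6]
inner [ 0.4774 -0.1648] tool x,y mm [20.5 -0.8]
bot [ 0.4806 -0.154 ] tool x,y mm [31.8 -0.8]
hole1 [ 0.47   -0.1371] tool x,y mm [ 45.  -15.6]
hole2 [ 0.5144 -0.1499] tool x,y mm [45.1 30.6]
hole3 [ 0.5588 -0.1619] tool x,y mm [46.  76.5]
plL [ 0.4579 -0.1305] tool x,y mm [ 48.  -29.1]
plR [ 0.5746 -0.1628] tool x,y mm [49.5 91.9]
waitA [ 0.5414 -0.1743] tool x,y mm [29.2 63.3]
held [ 0.4802 -0.1569] tool x,y mm [28.8 -0.4]
```

carry_out(commands=[[[0.07, -0.05, 0, 0], [0, 0, 0.5, 0], [0, 0, 0.5, 0], [0, 0, 0.5, 0], [0, 0, 0.5, 0], [0, 0, 0.5, 0], [0, 0, 0.5, 0], [0, 0, 0, 0]]])

```text
t: 12.03
tool_pos: [0.4709, -0.1832, 0.122]
orientation: [-2.511, -1.885, 0.001]
force: [0.7, -0.6, -1.5]
opening: 0.0139
```

```bash
python3 -c "
from h import *
plan([.472,-.1829,.088],-16.2)
i=robot.read_camera('wrist')[:,:,::-1]
cv2.imwrite('pics/w8z.png',cv2.resize(i[90:290,220:420],None,fx=3,fy=3,interpolation=cv2.INTER_CUBIC))
"
```

```text
t 12.03 pos [ 0.4709 -0.1832  0.122 ] jaw deg -16.2 q [-0.47 -0.04  1.87 -0.    1.31 -0.19] F [ 0.7 -0.6 -1.5] op 1.39
 tool-axis shift cm [0.06 0.1  3.4 ] tilt 0.12
 world turn 0.0 => tool roll -0.0  shift after roll [0.06 0.1  3.4 ]
```

View pics/w8z.png

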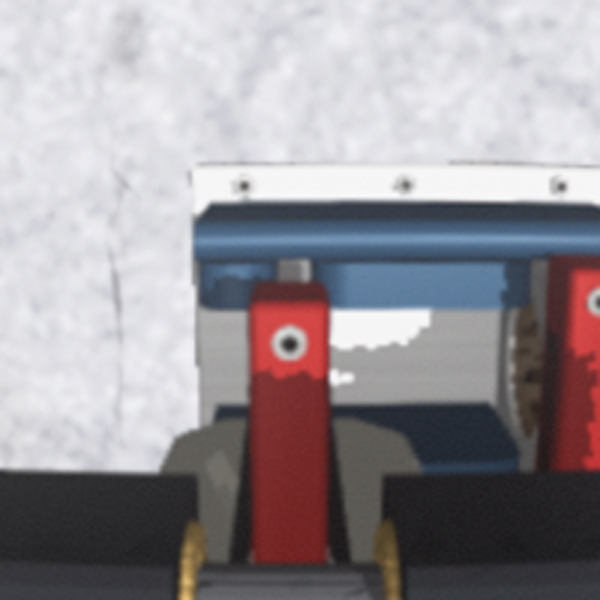

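The blade's edge is now about 15 mm inside the groove, with no contact force. I'll keep lowering.

carry_out(commands=[[[0, 0, 0.5, 0], [0, 0, 0.5, 0], [0, 0, 0.5, 0], [0, 0, 0.5, 0], [0, 0, 0.4, 0], [0, 0, 0.3, 0], [0, 0, 0.2, 0], [0, 0, 0, 0], [0, 0, 0, 0]]])

```text
t: 12.83
tool_pos: [0.4717, -0.1835, 0.0946]
orientation: [-2.512, -1.886, 0.0]
force: [0.0, -0.4, -1.7]
opening: 0.014
```

carry_out(commands=[[[0, 0, 0.2, 0], [0, 0, 0.2, 0], [0, 0, 0.1, 0], [0, 0, 0, 0], [0, 0, 0, 0]]])

```text
t: 13.25
tool_pos: [0.4716, -0.1835, 0.0896]
orientation: [-2.512, -1.886, 0.0]
force: [-0.3, -0.0, -1.8]
opening: 0.0138
```

carry_out(commands=[[[0, 0, 0.1, 0], [0, 0, 0, 0], [0, 0, 0, 0]]])

```text
t: 13.5
tool_pos: [0.4716, -0.1835, 0.0886]
orientation: [-2.512, -1.886, 0.0]
force: [0.2, 0.2, -2.2]
opening: 0.0136
```

carry_out(commands=[[[0, 0, 0.1, 0], [0, 0, 0.05, 0], [0, 0, 0, 0], [0, 0, 0, 0]]])

```text
t: 13.83
tool_pos: [0.472, -0.1837, 0.0877]
orientation: [2.512, 1.886, 0.001]
force: [-1.7, 1.0, 6.2]
opening: 0.0137
```

carry_out(commands=[[[0, 0, 0.1, 0], [0, 0, 0, 0], [0, 0, 0, 0]]])

```text
t: 14.08
tool_pos: [0.4724, -0.1839, 0.0876]
orientation: [2.511, 1.885, 0.001]
force: [-2.8, 2.3, 11.7]
opening: 0.0136
```

Force has risen to +12 N at the expected height, so the cassette is on the bottom. I'll release.

carry_out(commands=[[[0, 0, -0.12, 0], [0, 0, 0, 0], [0, 0, 0, 0]]])

```text
t: 14.33
tool_pos: [0.472, -0.1837, 0.0877]
orientation: [2.512, 1.886, 0.001]
force: [-0.7, 1.0, 5.2]
opening: 0.0138
```

carry_out(commands=[[[0, 0, 0, 0], [0, 0, 0, 0], [0, 0, 0, 0], [0, 0, 0, 0], [0, 0, 0, 0], [0, 0, 0, 0]]], claw=3.6)

```text
t: 14.83
tool_pos: [0.4716, -0.1835, 0.0871]
orientation: [-2.512, -1.886, 0.0]
force: [0.5, 0.6, -0.0]
opening: 0.0358
```

carry_out(commands=[[[0, 0, -0.5, 0], [0, 0, -1, 0], [0, 0, -1.5, 0], [0, 0, -2, 0], [0, 0, -2, 0], [0, 0, -2, 0], [0, 0, -2, 0], [0, 0, 0, 0], [0, 0, 0, 0]]])

```text
t: 15.58
tool_pos: [0.4728, -0.1841, 0.1996]
orientation: [2.509, 1.884, 0.003]
force: [-0.9, 0.0, -0.3]
opening: 0.0359
```

```bash
python3 -c "
from h import *
plan([.472,-.1829,.2],-16.2)
P=robot.camera_params('wrist')
i=robot.read_camera('wrist')[:,:,::-1]
import pickle;pickle.dump(P,open('w9.pkl','wb'))
cv2.imwrite('pics/w9z.png',cv2.resize(i[90:290,220:420],None,fx=3,fy=3,interpolation=cv2.INTER_CUBIC))
cv2.imwrite('pics/s9.png',robot.read_camera('scene')[:,:,::-1])
"
```

```text
t 15.58 pos [ 0.4728 -0.1841  0.1996] jaw deg -16.2 q [-0.47 -0.11  1.79  0.    1.46 -0.19] F [-0.9  0.  -0.3] op 3.59
 tool-axis shift cm [ 0.09 -0.11 -0.04] tilt 0.23
 world turn 0.0 => tool roll -0.0  shift after roll [ 0.09 -0.11 -0.04]
```

View pics/w9z.png

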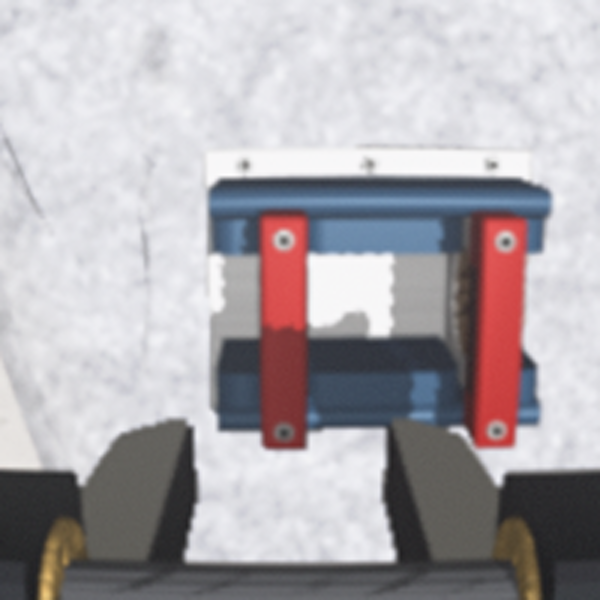

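View pics/s9.png

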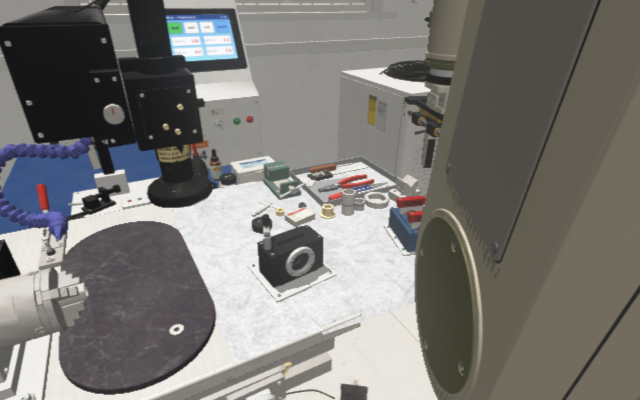

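The wrist view shows both bars side by side in the rack (screws at zoom (284,240)/(284,432) and (505,241)/(496,430)). A final check of spacing and latch follows.

```bash
python3 - <<'E'
from h import *
import pickle;P=pickle.load(open('w9.pkl','rb'))
f=lambda x,y:(220+(x+.5)/3-.5,90+(y+.5)/3-.5)
g=lambda x,y:onz('wrist',f(x,y),.09,P)[:2]
a,b,c,d=g(284,240),g(284,432),g(505,241),g(496,430)
print('spent',(a+b)/2,np.linalg.norm(a-b),'wait',(c+d)/2,np.linalg.norm(c-d),'dist',np.linalg.norm((a+b-c-d)/2),'spent yaw',np.degrees(np.arctan2(*(a-b))))
t=robot.read_camera('top')[:,:,::-1];t0=cv2.imread('pics/top0.png')
cv2.imwrite('pics/t9.png',np.vstack([cv2.resize(t[120:300,210:460],None,fx=3,fy=3,interpolation=cv2.INTER_CUBIC)]))
df=cv2.absdiff(t,t0)[125:200,230:400].max(2);print('bystander diff px',(df>60).sum())
E
```

```text
spent [ 0.47152798 -0.18386176] 0.057951856775252615 wait [ 0.53329443 -0.20172315] 0.05806907228049161 dist 0.06429714969279021 spent yaw 16.316979910165294
bystander diff px 0
```

View pics/t9.png

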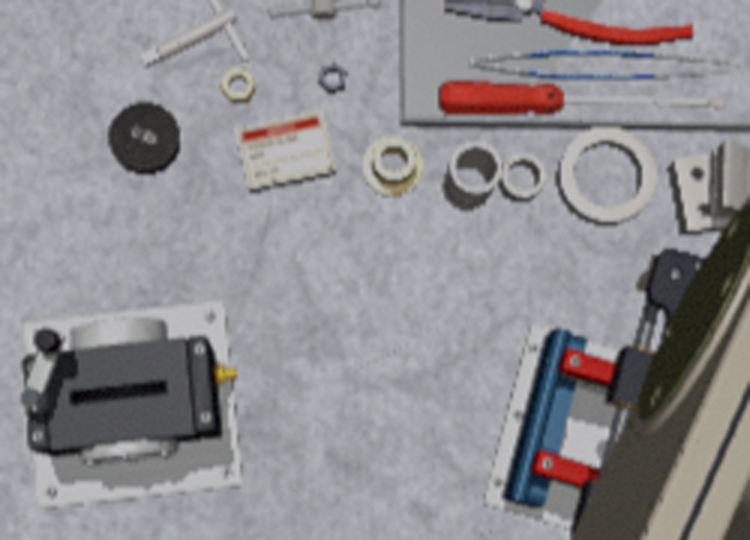

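The top view shows the latch open and pointing away from the slot, the slot empty, both cassettes in the rack and the bystanders unmoved.

```bash
python3 -c "
from plant import robot
print(robot.close_job())"
```

```text
the job is handed in; nothing more can be done
None
```

The spent cassette is in the empty place of the blue rack and the latch is open. I handed the job in at about 15.7 s of the 54 s; no verdict is given.

- **Latch:** I pushed its knob aside with the open jaws. The wrist view measured about 1.14 rad, against the 0.95 rad needed.
- **Cassette:** I drew it straight up by the red bar and lowered it into the empty grooves. I let go only after the upward force showed it was on the bottom, with the tool at the expected height.

**Last checks:**
- The two cassettes stand 64.3 mm apart (nominal 64 mm). The spent one is aligned with the rack, about -16.3° against the rack's -16.2°.
- The top view of the bystanders shows no change from the start. The waiting cassette measures within about 1.5 mm of its first estimate.
- The gripper is about 11 cm above where it let go, touching nothing.

**Disagreement:** the top and wrist cameras differed by 1 to 2 mm on positions. I trusted the wrist view because the held bar appeared centred in it.

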